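# Level the offcuts and shut the drawer

## Task

The wooden offcuts lie heaped at one side of the open drawer, so it cannot shut. While it is open, spread all seven over the drawer floor in one even layer, none on top of or leaning up on another, with at least two each in the left, middle and right third; then push the drawer fully home. Leave the glue bottle, the paint pot and the brush alone.

Things in the scene. Friction and masses are not known exactly. Their poses are not given: they have to be found in the camera images.
- offcut0: Wooden offcut, yellow: square block 34 x 34 mm, 32 mm tall, 28 g. Origin at the centre of its underside as it starts (upright), z along its height, x and y square to its sides. Loose.
- offcut0_center (a point): Centre of that yellow offcut (its middle, 16 mm above the origin along its own z).
- offcut1: Wooden offcut, blue: round dowel length, 34 mm diameter, 32 mm tall, 28 g. Origin at the centre of its underside as it starts (upright), z along its height, x and y square to its sides. Loose.
- offcut1_center (a point): Centre of that blue offcut (its middle, 16 mm above the origin along its own z).
- offcut2: Wooden offcut, red: square block 34 x 34 mm, 32 mm tall, 28 g. Origin at the centre of its underside as it starts (upright), z along its height, x and y square to its sides. Loose.
- offcut2_center (a point): Centre of that red offcut (its middle, 16 mm above the origin along its own z).
- offcut3: Wooden offcut, green: round dowel length, 34 mm diameter, 32 mm tall, 28 g. Origin at the centre of its underside as it starts (upright), z along its height, x and y square to its sides. Loose.
- offcut3_center (a point): Centre of that green offcut (its middle, 16 mm above the origin along its own z).
- offcut4: Wooden offcut, orange: square block 34 x 34 mm, 32 mm tall, 28 g. Origin at the centre of its underside as it starts (upright), z along its height, x and y square to its sides. Loose.
- offcut4_center (a point): Centre of that orange offcut (its middle, 16 mm above the origin along its own z).
- offcut5: Wooden offcut, dark brown wood: round dowel length, 34 mm diameter, 32 mm tall, 28 g. Origin at the centre of its underside as it starts (upright), z along its height, x and y square to its sides. Loose.
- offcut5_center (a point): Centre of that dark brown wood offcut (its middle, 16 mm above the origin along its own z).
- offcut6: Wooden offcut, white: round dowel length, 34 mm diameter, 32 mm tall, 28 g. Origin at the centre of its underside as it starts (upright), z along its height, x and y square to its sides. Loose.
- offcut6_center (a point): Centre of that white offcut (its middle, 16 mm above the origin along its own z).
- drawer_floor (a point): Centre of the drawer's inner floor, at floor level (16 mm above the bench); moves with the drawer. Axes: x points into the chest (the closing direction), y across the drawer, to the left as seen when facing along x, z up. Inner floor 182 mm along x by 330 mm along y; the thirds of the drawer are 110 mm wide each along y. Side and back walls rise 40 mm above the floor (5 and 8 mm thick).
- drawer_front (a point): Middle of the outer face of the drawer's front panel (flat wood, 366 mm wide, 60 mm tall, from 6 to 66 mm above the bench, 12 mm thick, with a dark hand slot drawn near its top); push here along the drawer's x. Same axes as drawer_floor.
- drawer (a joint): Opening of the drawer in m: 0 is fully home (front panel against the chest), 0.185 fully open. Starts open; it slides with about 2 N of drag and stays where it is left.
- chest_lintel (a point): Middle of the lower front edge of the chest's top board, 66 mm above the bench (50 mm above the drawer floor): one layer of offcuts passes under it, two do not. The chest is a low plywood box fixed to the bench, 215 mm deep along x, 370 mm wide, 78 mm tall; this point is in its front plane. Same axes as drawer_floor.
- glue: White glue bottle with red cap, 60 mm diameter, 160 mm tall, standing beside the drawer; origin at the centre of its underside. Leave alone.
- paint_pot: Blue paint pot with yellow lid, 68 mm diameter, 75 mm tall, standing beside the drawer; origin at the centre of its underside. Leave alone.
- brush: Paint brush about 140 mm long lying on the bench to the right of the drawer's front; origin under its middle, x along its length. Leave alone.
Mind the look-alikes: they are no part of the job. Of the things like the offcut6, leave any that is pink or purple; of the rest the larger one is meant.

How it is judged:
By the outcome, as a careful person would: the job done as asked, in the order asked, and still so for the second after the job is handed in, with the robot touching nothing.
It also fails if it takes over 67 s, if anything falls off the work surface, if the arm or the gripper's body presses on something with over 40 N, if the wrist force passes 120 N, or if a joint passes its speed limit or range.

## Robot

A 6-joint arm with a two-finger parallel gripper is mounted at the origin on the work surface. World frame = base frame: x ahead of the robot, y to its left, z up, the work surface at z = 0. Lengths are in m, angles in degrees, forces in N, time in s.
With the tool pointing down it reaches from about 0.275 to 0.75 m from the base axis. Payload 10.2 kg.
Tool frame: the origin (TCP) lies midway between the tips of the shut fingers; the grasp point (between the pads) lies 19 mm behind it; z points along the fingers, y is the direction in which the jaws open and shut (so a half turn about z gives the same grasp; the last joint's range is limited). The gripper opens to 85 mm and grips with 20 to 120 N. Pads are 22 mm wide; open, the fingers measure 114 mm over their backs; the gripper's body (76 mm by 85 mm) begins 54 mm behind the grasp point. The pads swing forward as they close: fully open they stand 13 mm farther back than shut.
Start: joints at [-80.81, 17.928, 85.812, -0, 76.261, -12.8], TCP at [0.197, -0.487, 0.205] pointing down, gripper open.
Joint ranges: [-168.41, 168.41], [-55.51, 124.54], [10.69, 146.95], [-70.63, 250.63], [1, 178], [-165.06, 165.06]. Speed limits (degrees/s): [136.94, 136.94, 172.46, 180, 180, 180].

## Interface

Orientations are given as [roll, pitch, yaw] about the fixed x, y, z axes, in that order (R = Rz(yaw) Ry(pitch) Rx(roll)).
In Python, from plant import r gives the robot as it stands. The module is installed in compiled form; this text tells all that it offers.
- The arm moves only by the tool arm_command, never from a script. Its argument "targets" is a list of rows, each a list of 5 numbers: the gripper's target within -1 to 1 (fully open at 1, half-way at 0, shut at -1), then the shift along the tool's x, y, z in mm, then the turn about the tool's z in degrees. In form: [[gripper, dx, dy, dz, twist], ...]. A call has 1 to 12 rows; each row shifts and turns the commanded pose from where the row before left it, along the tool's axes as they then stand; what a row does not reach is not made up. A row lasts 1/8 s, in which the tool goes at most 62.5 mm and 10.7 degrees, less where a joint would pass 70% of its speed; a pose out of reach is approached as far as the arm can. A call with a gripper value outside its range is refused whole. The fingers move at their own pace and stop on an object; "newtons" is the grip in N (left out, the last holds). Time passes only in rows, so rows that do not move let the fingers close. It gives the time, the measured TCP pose, the force and the opening at its end, in the units of the state.
- r.get_obs(): the state, without advancing time (a new reading comes with each control period).
- r.capture(name): name is "side" or "top" or "wrist"; returns (picture, depth): 420x560x3 uint8, blue, green, red; 420x560 float32, m along the optical axis (not along the pixel's ray), 0 where there is no reading.
- r.camera_params(name): a dict with "mtx" (3x3 intrinsics, pixels), "eye" and "orientation" of the camera in the world. Camera axes: x right, y up, looking along -z (the intrinsics and any distortion apply to the point x, -y, -z); pixel columns grow to the right and rows downward; lengths in m; the calibration is good to about 2 mm. A picture is of the moment at which its call begins: read the wrist's pose just before it. camera_params takes no time and is no camera call; for the wrist camera it gives the pose at the moment of the call.
- r.finish_job(): hands the job in, once; it reports no verdict.
Trained networks look in the newest picture that a camera, given by its name, has taken for a name from the list of things; names that differ only in an ending like _2 or _b are one class to them, and where a whole thing is asked for, a point or a joint stands for the part that bears it (a point fixed in the world has none). Each returns a list of dicts, best first, with "p" (0 to 1); they miss things now and then, are a little off and sometimes report something else, mostly with a low value. They report only what shows in the picture. A call takes as long as a camera call. They do not tell look-alikes from the thing itself.
- r.cut_out(camera, label): "region" (420x560 bool, what is visible of it) and "box" ([left, top, width, height] in pixels, round what is visible of it).
The state is a dict: "time_s": time; "joint_positions": joint angles; "joint_velocities": joint speeds; "joint_efforts": joint torques, N m; "tool_pos": TCP position; "tcp_rot": TCP orientation; "force": force on the tool from outside, world axes, zero at the start; "ft_torque": the same for the moment, N m; "finger_gap": finger opening in m.
Only numpy, scipy, OpenCV 4.12 (cv2) and the standard library are available. Lean on these libraries where they do the work, as an engineer would, in place of code of your own. Each camera call takes 0.05 s, during which the arm holds its last target.

## Working session

There is one attempt and no reset: what is moved stays moved. The work goes in short steps, Python scripts to look and compute and a tool call to move; the robot and the scene stay as the last step left them, time stands still between calls to the robot, and variables do not carry over. Pictures are saved under pics/ and viewed, and the job is handed in when it is done.

Besides the shell and the picture viewer there is one more tool, called after "Emit:" by a JSON object that holds its "api" and its "payload". arm_command: Moves the arm, as the interface text tells. Its arguments: {"type":"object","properties":{"targets":{"type":"array"},"newtons":{"type":"number"}},"required":["targets"]}

```bash
mkdir -p pics
cat > h.py <<'E'
import numpy as np, cv2
from plant import r
def snap(cam,name):
    o=r.get_obs(); p=r.camera_params(cam); img,d=r.capture(cam)
    cv2.imwrite(f'pics/{name}.png',img); np.savez(f'pics/{name}.npz',img=img,d=d,mtx=p['mtx'],eye=p['eye'],ori=np.array(p['orientation']))
    return img,d,p
E
python3 - <<'E'
from h import *
o=r.get_obs(); print({k:np.round(v,3).tolist() for k,v in o.items()})
for c in ['side','top','wrist']:
    i,d,p=snap(c,c+'0'); print(c,p)
E
```

```text
{'time_s': 0.0, 'joint_positions': [-80.81, 17.959, 85.855, 0.002, 76.259, -12.798], 'joint_velocities': [0.002, -0.038, -0.06, -0.084, 0.027, 0.126], 'joint_efforts': [-0.001, -41.227, -25.974, -0.0, 0.004, 0.0], 'tool_pos': [0.197, -0.487, 0.205], 'tcp_rot': [-179.929, -0.018, 21.988], 'force': [0.059, -0.783, 0.024], 'ft_torque': [-0.009, -0.017, 0.001], 'finger_gap': 0.086}
side {'mtx': array([[422.04228698,   0.        , 277.7452154 ],
       [  0.        , 422.04228698, 209.06406419],
       [  0.        ,   0.        ,   1.        ]]), 'eye': array([ 0.50718261, -0.65092964,  0.53103762]), 'orientation': array([55.52451557,  0.78095826, -9.17549594])}
top {'mtx': array([[381.3500964 ,   0.        , 280.48735106],
       [  0.        , 381.3500964 , 207.85073062],
       [  0.        ,   0.        ,   1.        ]]), 'eye': array([ 0.55801744, -0.01925418,  1.04505021]), 'orientation': array([  2.19527603,   0.3540318 , -89.20961328])}
wrist {'mtx': array([[322.68560934,   0.        , 278.91560755],
       [  0.        , 322.68560934, 208.65272207],
       [  0.        ,   0.        ,   1.        ]]), 'eye': array([ 0.26124095, -0.46155964,  0.37415236]), 'orientation': array([-15.75252149,   0.10975137, -68.14612818])}
```

View pics/side0.png

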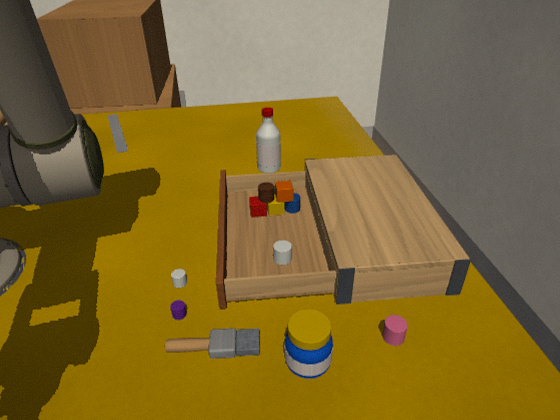

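View pics/top0.png

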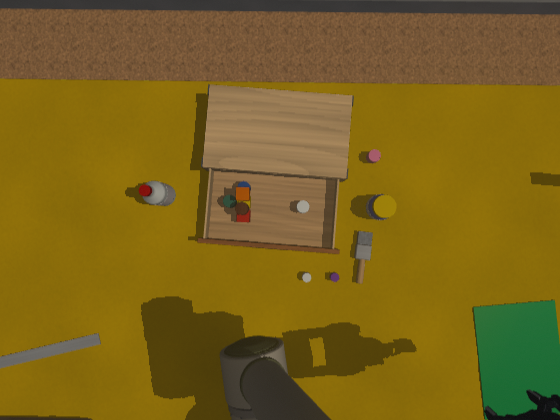

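The side view shows the drawer open. The heap is at its left with orange (285,191) and brown (266,192) on top, and the white dowel (283,252) already stands on the floor to the right. Next I'll zoom in and measure.

```bash
cat >> h.py <<'E'
from scipy.spatial.transform import Rotation as Ro
def cloud(name):
    z=np.load(f'pics/{name}.npz'); d=z['d']; K=z['mtx']; v,u=np.mgrid[0:420,0:560]
    P=np.stack([(u-K[0,2])/K[0,0]*d,-(v-K[1,2])/K[1,1]*d,-d],-1)
    W=P@Ro.from_euler('xyz',z['ori'],degrees=True).as_matrix().T+z['eye']
    W[d==0]=np.nan
    return z['img'],W
E
python3 - <<'E'
from h import *
img,W=cloud('top0')
a=cv2.resize(img[160:260,190:350],(800,500),interpolation=cv2.INTER_CUBIC); cv2.imwrite('pics/topz.png',a)
i2,W2=cloud('side0')
a=cv2.resize(i2[150:310,205:345],(700,800),interpolation=cv2.INTER_CUBIC)[:600]; cv2.imwrite('pics/sidez.png',a)
for n,I,X in (('top',img,W),('side',i2,W2)):
    print(n)
    pts=dict(top=[(303,207),(243,194),(243,207),(243,216),(228,201),(244,185),(270,210),(280,190),(306,277),(300,300),(280,130),(270,244)],side=[(283,245),(285,184),(266,187),(258,201),(276,203),(293,200),(260,250),(380,200),(220,200)])[n]
    for u,v in pts: print((u,v),np.round(X[v,u],4),I[v,u])
E
```

```text
top
(303, 207) [ 0.5992 -0.0714  0.0484] [145 158 163]
(243, 194) [0.6288 0.0829 0.0796] [ 10  77 156]
(243, 207) [0.5957 0.082  0.0825] [31 50 77]
(243, 216) [0.5735 0.0851 0.0489] [ 23  36 138]
(228, 201) [0.612  0.1246 0.0521] [58 77 50]
(244, 185) [0.6549 0.084  0.0476] [96 61 42]
(270, 210) [0.5912 0.0159 0.0159] [ 68 103 134]
(280, 190) [ 0.6457 -0.0104  0.0162] [ 70 106 137]
(306, 277) [ 0.4141 -0.0827  0.025 ] [143 156 161]
(300, 300) [ 3.483e-01 -6.870e-02  3.000e-04] [ 10 108 138]
(280, 130) [ 0.7946 -0.0088  0.0767] [ 89 129 161]
(270, 244) [0.5025 0.0129 0.0655] [35 64 97]
side
(283, 245) [ 0.6041 -0.069   0.0474] [160 173 175]
(285, 184) [0.6358 0.0898 0.0778] [  0  78 169]
(266, 187) [0.5952 0.0834 0.0789] [19 43 74]
(258, 201) [0.5773 0.0828 0.047 ] [  1   8 149]
(276, 203) [0.6134 0.0706 0.0457] [  0 147 181]
(293, 200) [0.6502 0.0756 0.0456] [103  65  64]
(260, 250) [ 0.5651 -0.0373  0.0152] [ 68 114 149]
(380, 200) [ 0.8076 -0.0024  0.0773] [ 84 130 164]
(220, 200) [0.4995 0.0726 0.0652] [ 32  63 113]
```

View pics/topz.png

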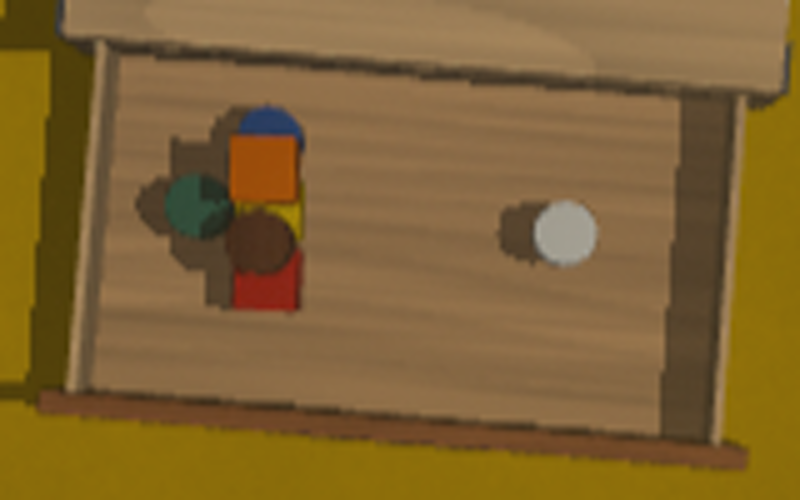

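View pics/sidez.png

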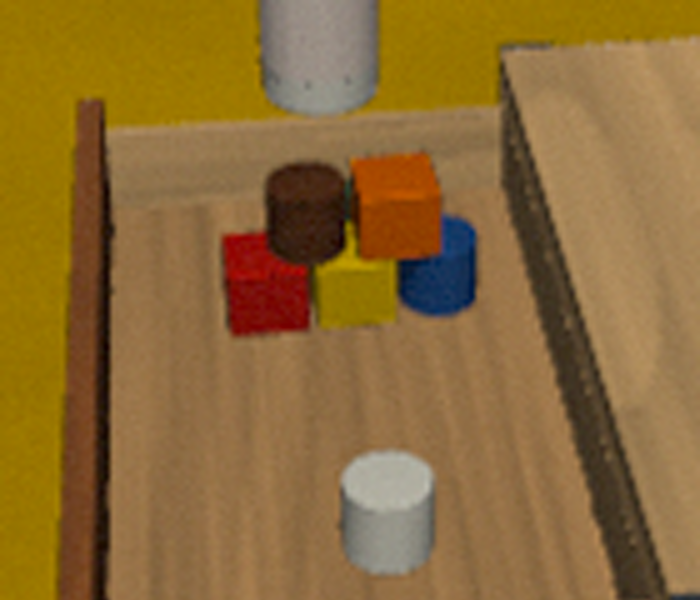

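View pics/wrist0.png

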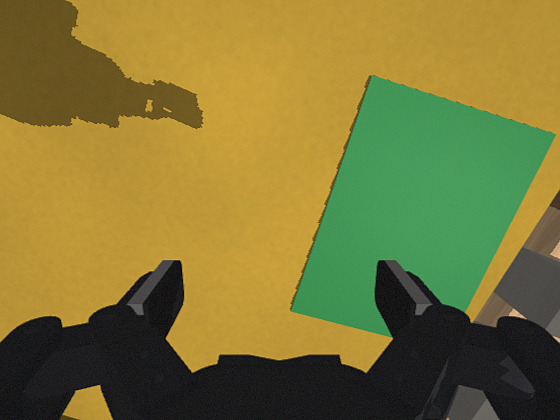

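Run:
```python
from h import *
for n in ['top0','side0']:
    img,W=cloud(n); hsv=cv2.cvtColor(img,cv2.COLOR_BGR2HSV); z=W[...,2]
    # objects: in drawer region above floor
    x,y=W[...,0],W[...,1]
    inr=(x>0.5)&(x<0.69)&(y>-0.16)&(y<0.18)&(z>0.025)
    H,S,V=[hsv[...,k].astype(int) for k in range(3)]
    cls=dict(white=(S<60)&(V>90),blue=(H>95)&(H<135)&(S>80),green=(H>45)&(H<95)&(S>40),yellow=(H>=21)&(H<=32)&(S>170),orange=(H>=10)&(H<=17)&(S>215),red=((H<=6)|(H>174))&(S>180),)
    for k,m in cls.items():
        mm=m&inr&(x<.68)&(y<.15)&(y>-.13)
        t=z[mm]
        if mm.sum()<5: print(n,k,mm.sum());continue
        top=mm&(z>np.nanpercentile(t,90)-0.007)
        q=W[top]; print(n,k,top.sum(),'mid',np.round((q.min(0)+q.max(0))/2,4),'min',np.round(q.min(0),4),'max',np.round(q.max(0),4))
    for k in ['offcut5','offcut1','offcut3']: pass
img,W=cloud('top0');z=W[...,2];x,y=W[...,0],W[...,1]
b=(z>.068)&(z<.09)&(x>.55)&(x<.68)&(y>.04)&(y<.14); q=W[b]; 
for sel in (q[q[:,0]<.61],q[q[:,0]>.614]): print('toplayer',len(sel),sel.min(0),sel.max(0))
# front panel top
f=(z>.058)&(z<.072)&(x>.45)&(x<.54)&(abs(y)<.22); q=W[f]; p=np.polyfit(q[:,1],q[:,0],1); print('front mid line x=',p, 'yaw',np.degrees(np.arctan(-p[0])), q.min(0),q.max(0),np.std(q[:,0]-np.polyval(p,q[:,1])))
# chest top
c=(z>.072)&(z<.082)&(x>.68)&(x<.95)&(abs(y)<.25); cc=cv2.minAreaRect(W[c][:,:2].astype(np.float32)); print('chest',cc)
# side walls
for lo,hi in ((.1,.22),(-.22,-.1)):
    s=(z>.05)&(z<.061)&(x>.52)&(x<.68)&(y>lo)&(y<hi); q=W[s]; 
    if len(q)>10: pp=np.polyfit(q[:,0],q[:,1],1); print('wall',len(q),pp,np.polyval(pp,.6),q.min(0),q.max(0))
```

```text
top0 white 129 mid [0.6257 0.0036 0.0482] min [ 0.586  -0.0847  0.0437] max [0.6655 0.092  0.0527]
top0 blue 47 mid [0.6576 0.0852 0.0483] min [0.6521 0.0705 0.0451] max [0.663  0.0998 0.0516]
top0 green 113 mid [0.6135 0.1225 0.0485] min [0.599  0.1068 0.044 ] max [0.6281 0.1382 0.0529]
top0 yellow 5 mid [0.6076 0.0819 0.0726] min [0.6042 0.0735 0.0642] max [0.611  0.0903 0.081 ]
top0 orange 155 mid [0.6312 0.0854 0.0805] min [0.6159 0.0699 0.0758] max [0.6465 0.1009 0.0851]
top0 red 100 mid [0.5748 0.0853 0.0483] min [0.5602 0.0695 0.0438] max [0.5893 0.101  0.0528]
side0 white 209 mid [ 0.602  -0.0702  0.0449] min [ 0.5857 -0.0873  0.0404] max [ 0.6182 -0.0531  0.0493]
side0 blue 79 mid [0.6505 0.0852 0.0438] min [0.6359 0.0683 0.0397] max [0.6651 0.102  0.0478]
side0 green 3
side0 yellow 82 mid [0.5657 0.0527 0.0465] min [ 0.5033 -0.002   0.0402] max [0.6281 0.1075 0.0528]
side0 orange 192 mid [0.6142 0.0853 0.0761] min [0.5801 0.066  0.0719] max [0.6484 0.1046 0.0802]
side0 red 139 mid [0.5841 0.0852 0.0538] min [0.5592 0.0673 0.0406] max [0.609  0.1032 0.067 ]
toplayer 138 [0.57803422 0.07044925 0.06834659] [0.60854033 0.10269291 0.08413572]
toplayer 172 [0.61591377 0.06859774 0.06807229] [0.64676946 0.1008593  0.08508788]
front mid line x= [0.06437129 0.4982432 ] yaw -3.6831216438788275 [ 0.48164573 -0.16393669  0.0581864 ] [0.53838425 0.20198792 0.07125938] 0.005030513120712318
chest ((0.7939839363098145, -0.0015400350093841553), (0.37526804208755493, 0.2169709950685501), 86.24343872070312)
wall 177 [-0.09721924  0.22791551] 0.16958396603799514 [0.52010201 0.10047818 0.0500078 ] [0.67916784 0.1873821  0.05965138]
wall 152 [ 0.02962909 -0.17110632] -0.15332886236399368 [ 0.52224286 -0.177608    0.05034271] [ 0.67995748 -0.1011828   0.0601245 ]
```

Emit:
{"api": "arm_command", "payload": {"targets": [[0.4,0,0,0,8.57],[0.4,0,0,0,8.57],[0.4,0,0,0,8.57],[0.4,30,-50,0,0],[0.4,30,-50,0,0],[0.4,30,-50,0,0],[0.4,30,-50,0,0],[0.4,30,-50,0,0],[0.4,30,-50,0,0],[0.4,30,-50,0,0],[0.4,30,-50,0,0],[0.4,30,-50,0,0]], "newtons": 25}}

```text
time_s: 1.65
tool_pos: [0.496, -0.0534, 0.2053]
tcp_rot: [180.0, 0.0, -3.7]
force: [0.3, -1.1, -0.0]
finger_gap: 0.0597
```

```bash
cat >> h.py <<'E'
YAW=np.radians(-3.7); D=np.array([np.cos(YAW),np.sin(YAW)]); E_=np.array([-np.sin(YAW),np.cos(YAW)]); C=np.array([0.593,0.0114])
def dr(p): return (np.array(p)[:2]-C)@np.stack([D,E_],1)
def wd(a,b): return C+a*D+b*E_
def go(x,y,z):
    o=r.get_obs(); R=Ro.from_euler('xyz',o['tcp_rot'],degrees=True).as_matrix()
    dl=R.T@(np.array([x,y,z])-o['tool_pos'])*1000
    print('t',o['time_s'],'pos',np.round(o['tool_pos'],4),'rot',np.round(o['tcp_rot'],2),'F',np.round(o['force'],1),'gap',round(o['finger_gap'],4)); print('delta tool mm',np.round(dl,1)); return dl
E
python3 -c "
from h import *
go(.593,.0866,.205)"
```

```text
t 1.65 pos [ 0.496  -0.0534  0.2053] rot [180.     0.    -3.72] F [ 0.3 -1.1 -0. ] gap 0.0597
delta tool mm [  87.7 -146.     0.2]
```

Emit:
{"api": "arm_command", "payload": {"targets": [[0.4,29,-48,0,0],[0.4,29,-48,0,0],[0.4,29,-48,0,0],[0.4,0,0,0,0]]}}

```text
time_s: 2.15
tool_pos: [0.592, 0.0856, 0.2041]
tcp_rot: [-180.0, 0.1, -3.5]
force: [-0.6, -0.0, -0.1]
finger_gap: 0.0598
```

```bash
python3 -c "
from h import *
go(.593,.0866,.056)
snap('wrist','w1')
img,W=cloud('w1');z=W[...,2];x,y=W[...,0],W[...,1]
b=(z>.070)&(z<.09)&(x>.55)&(x<.68)&(y>.04)&(y<.14); q=W[b]
for s in (q[q[:,0]<.611],q[q[:,0]>.613]): print(len(s),np.round(s.min(0),4),np.round(s.max(0),4))
"
```

```text
t 2.15 pos [0.592  0.0856 0.2041] rot [-1.7998e+02  8.0000e-02 -3.5000e+00] F [-0.6 -0.  -0.1] gap 0.0598
delta tool mm [  1.1  -1.  148.1]
1026 [0.578  0.071  0.0701] [0.6109 0.104  0.0831]
1436 [0.6144 0.0689 0.07  ] [0.6489 0.103  0.0827]
```

View pics/w1.png

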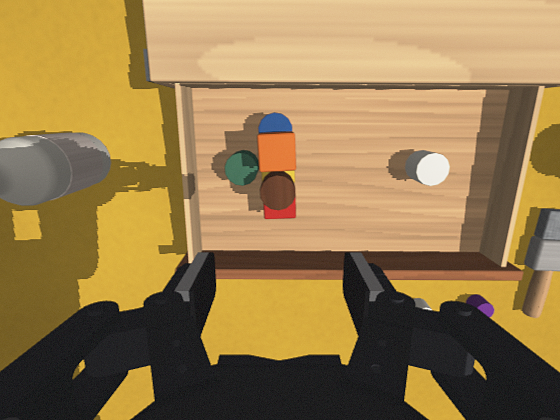

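The wrist view agrees: brown is centred at pixel (277,190), about (0.5945, 0.0875), with orange behind it. Descending on brown now.

Emit:
{"api": "arm_command", "payload": {"targets": [[0.4,2.5,-2,45,0],[0.4,0,0,45,0],[0.4,0,0,40,0],[0.4,0,0,20,0],[0.4,0,0,0,0],[-0.6,0,0,0,0],[-0.6,0,0,0,0],[-0.6,0,0,0,0],[-0.6,0,0,0,0],[-0.6,0,0,0,0]], "newtons": 25}}

```text
time_s: 3.45
tool_pos: [0.594, 0.0846, 0.0554]
tcp_rot: [180.0, -0.0, -3.7]
force: [0.4, 0.2, -0.2]
finger_gap: 0.0172
```

```bash
python3 -c "
from h import *
snap('wrist','w2');i,_,_=snap('side','s2');cv2.imwrite('pics/s2z.png',cv2.resize(i[100:310,165:345],(700,800))[:600])
print(r.get_obs()['finger_gap'])
"
```

```text
0.01723259738996999
```

View pics/w2.png

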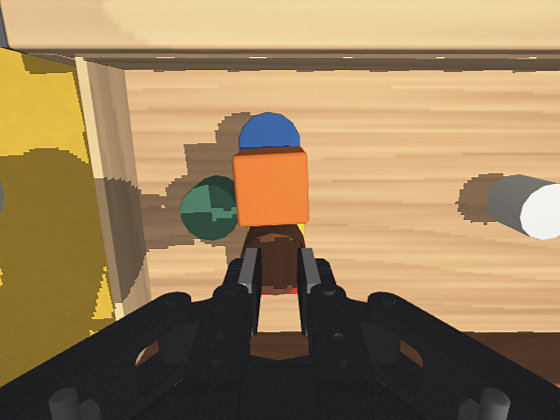

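View pics/s2z.png

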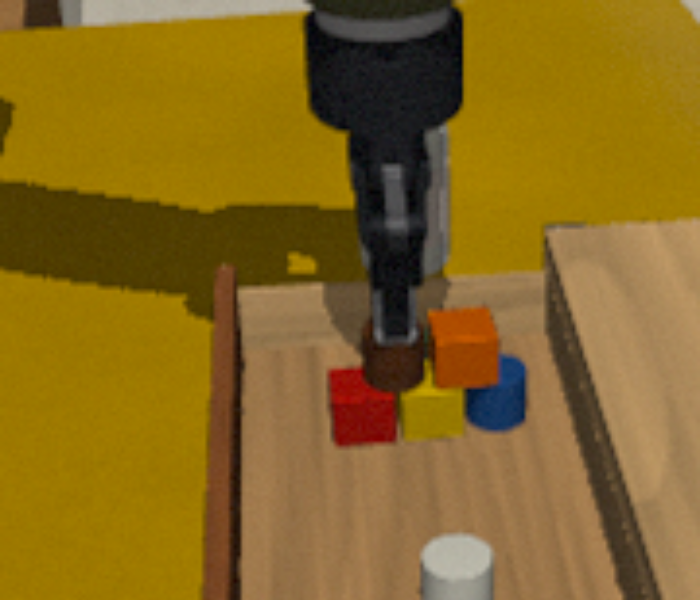

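```bash
cat >> h.py <<'E'
def proj(name,p):
    z=np.load(f'pics/{name}.npz'); q=Ro.from_euler('xyz',z['ori'],degrees=True).as_matrix().T@(np.array(p)-z['eye']); K=z['mtx']
    return K[0,0]*q[0]/-q[2]+K[0,2], K[1,1]*-q[1]/-q[2]+K[1,2]
E
python3 -c "
from h import *
print(r.get_obs()['tool_pos'],r.get_obs()['joint_positions'])
print('tcp side',proj('s2',r.get_obs()['tool_pos']),'tcp wrist',proj('w2',r.get_obs()['tool_pos']))
i,W=cloud('s2')
for v in range(170,206,2): print(v,np.round(W[v,265],4),i[v,265])
i,W=cloud('w2')
for u,v in [(250,265),(315,265),(275,235),(275,250),(275,270),(270,190),(247,290)]: print(u,v,np.round(W[v,u],4),i[v,u])
"
```

```text
[0.59399555 0.08462387 0.05530601] [-3.06822531e+00  3.56864820e+01  8.23355599e+01 -8.75844725e-04
  6.19768955e+01  9.06487146e+01]
tcp side (np.float64(265.700296004498), np.float64(196.40827270566234)) tcp wrist (np.float64(278.5072105287633), np.float64(245.90885298988314))
170 [0.5889 0.0374 0.1446] [24 21 26]
172 [0.5898 0.0465 0.1351] [22 18 16]
174 [0.5894 0.044  0.1322] [16 14 12]
176 [0.5915 0.0632 0.1167] [7 9 4]
178 [0.5917 0.0662 0.1104] [20 21 20]
180 [0.5913 0.064  0.1072] [13 18  8]
182 [0.5913 0.0653 0.1018] [19 20 24]
184 [0.591  0.0637 0.0982] [26 22 18]
186 [0.5908 0.0632 0.0938] [27 25 26]
188 [0.5908 0.0645 0.0884] [42 40 41]
190 [0.5912 0.0694 0.0806] [50 54 59]
192 [0.5916 0.0734 0.0733] [21 36 64]
194 [0.591  0.0701 0.0707] [25 40 66]
196 [0.5909 0.0703 0.0657] [19 40 66]
198 [0.5908 0.0707 0.0606] [ 5 30 55]
200 [0.5908 0.0722 0.0548] [24 42 63]
202 [0.5904 0.0701 0.0513] [24 38 73]
204 [0.5902 0.0694 0.0468] [ 10  16 177]
250 265 [0.6067 0.0953 0.1046] [88 87 90]
315 265 [0.605  0.0689 0.1048] [96 97 98]
275 235 [0.6101 0.0852 0.0807] [ 60  84 131]
275 250 [0.6019 0.0858 0.0795] [40 52 74]
275 270 [0.5916 0.0865 0.08  ] [38 48 72]
270 190 [0.632  0.0859 0.0806] [ 63 135 238]
247 290 [0.6077 0.0944 0.1263] [29 24 24]
```

The side and wrist clouds put the real fingertips at z≈0.083, just above brown's top (0.0806), so the jaws closed above it. The tips therefore sit about 25 mm higher than the reported TCP. I'll reopen and go lower in steps, watching the force.

Emit:
{"api": "arm_command", "payload": {"targets": [[0.4,0,0,0,0],[0.4,0,0,0,0],[0.4,0,0,0,0],[0.4,0,0,0,0],[0.4,0,-2,10,0],[0.4,0,0,7,0],[0.4,0,0,0,0]]}}

```text
time_s: 4.42
tool_pos: [0.5936, 0.0867, 0.0373]
tcp_rot: [180.0, 0.1, -3.7]
force: [0.6, 0.0, -0.5]
finger_gap: 0.0598
```

```bash
python3 -c "
from h import *
print(go(.5945,.0875,.04))
i,_,_=snap('side','s3');cv2.imwrite('pics/s3z.png',cv2.resize(i[100:310,165:345],(700,800))[:600])
"
```

```text
t 4.425 pos [0.5936 0.0867 0.0373] rot [ 1.80e+02  9.00e-02 -3.72e+00] F [ 0.6  0.  -0.5] gap 0.0598
delta tool mm [ 0.8 -0.9 -2.7]
[ 0.8137832  -0.89539543 -2.65484427]
```

View pics/s3z.png

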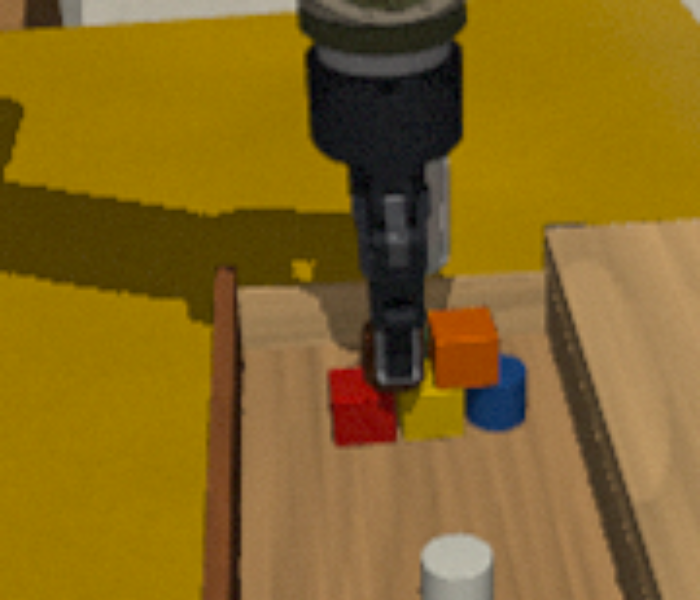

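Emit:
{"api": "arm_command", "payload": {"targets": [[0.4,1,-1,4,0],[-0.8,0,0,0,0],[-0.8,0,0,0,0],[-0.8,0,0,0,0],[-0.8,0,0,0,0],[-0.8,0,0,0,0]], "newtons": 25}}

```text
time_s: 5.22
tool_pos: [0.5952, 0.0875, 0.0344]
tcp_rot: [-180.0, -0.0, -3.7]
force: [-0.4, -0.9, -0.3]
finger_gap: 0.0333
```

```bash
python3 -c "
from h import *
go(.5945,.0875,.12)
p=wd(-.04,0.0); print(p); go(p[0],p[1],.12)
snap('side','s4')
i,W=cloud('s4')
for v in range(180,206,2): print(v,np.round(W[v,265],4),i[v,265])
"
```

```text
t 5.225 pos [0.5952 0.0875 0.0344] rot [-1.80e+02 -1.00e-02 -3.72e+00] F [-0.4 -0.9 -0.3] gap 0.0333
delta tool mm [ -0.7   0.1 -85.6]
[0.55308338 0.01398129]
t 5.225 pos [0.5952 0.0875 0.0344] rot [-1.80e+02 -1.00e-02 -3.72e+00] F [-0.4 -0.9 -0.3] gap 0.0333
delta tool mm [-37.3  76.1 -85.6]
180 [0.5895 0.0488 0.1162] [10 11 10]
182 [0.5885 0.041  0.1164] [34 35 33]
184 [0.5882 0.0402 0.1124] [38 33 33]
186 [0.5882 0.041  0.1074] [16  8 14]
188 [0.59   0.0575 0.0927] [14 15 15]
190 [0.5898 0.0574 0.0882] [16 17 17]
192 [0.5896 0.0566 0.084 ] [16  5  0]
194 [0.5894 0.0565 0.0794] [35 30 31]
196 [0.5897 0.0596 0.0726] [25 27 22]
198 [0.5895 0.0592 0.0681] [50 49 50]
200 [0.5908 0.0721 0.0548] [11 28 41]
202 [0.5907 0.0722 0.0499] [ 4 19 37]
204 [0.5903 0.07   0.0463] [  1   5 175]
```

Emit:
{"api": "arm_command", "payload": {"targets": [[-0.8,0,0,-25,0],[-0.8,0,0,-25,0],[-0.8,-19,38,0,0],[-0.8,-19,38,0,0],[-0.8,0,0,30,0],[-0.8,0,0,25,0],[-0.8,0,0,15,0],[-0.8,0,0,8,0],[-0.8,0,0,0,0],[-0.8,0,0,0,0]]}}

```text
time_s: 6.52
tool_pos: [0.5529, 0.0141, 0.007]
tcp_rot: [180.0, -0.1, -3.7]
force: [-0.9, -0.5, 0.1]
finger_gap: 0.0332
```

```bash
python3 -c "
from h import *
p=wd(-.04,0.0); print(p); go(p[0],p[1],.0024)
snap('side','s5')
"
```

```text
[0.55308338 0.01398129]
t 6.525 pos [0.5529 0.0141 0.007 ] rot [ 1.7999e+02 -8.0000e-02 -3.7100e+00] F [-0.9 -0.5  0.1] gap 0.0332
delta tool mm [0.2 0.1 4.6]
```

View pics/s5.png

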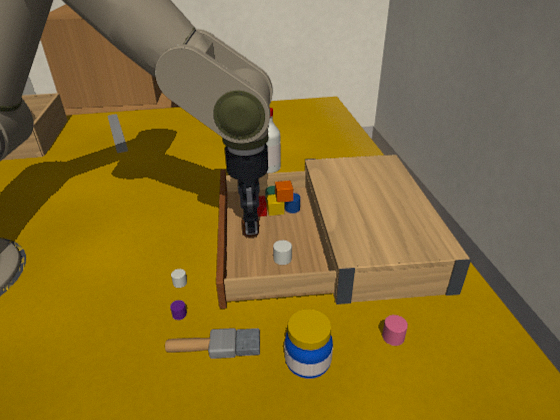

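Brown is held over the floor near pixel (251,225). I'll lower it the last few mm and release.

Emit:
{"api": "arm_command", "payload": {"targets": [[-0.8,0,0,2.5,0],[-0.8,0,0,2,0],[-0.8,0,0,0,0]]}}

```text
time_s: 6.95
tool_pos: [0.5528, 0.0141, 0.0024]
tcp_rot: [180.0, -0.1, -3.7]
force: [0.1, -0.3, 3.9]
finger_gap: 0.0328
```

Emit:
{"api": "arm_command", "payload": {"targets": [[0.2,0,0,0,0],[0.4,0,0,0,0],[0.4,0,0,0,0],[0.4,0,0,-25,0],[0.4,0,0,-50,0],[0.4,0,0,-40,0],[0.4,0,0,0,0]]}}

```text
time_s: 7.82
tool_pos: [0.5538, 0.0139, 0.1196]
tcp_rot: [180.0, -0.3, -3.7]
force: [0.1, -0.6, 0.1]
finger_gap: 0.0596
```

```bash
python3 -c "
from h import *
go(.6315,.086,.03)
snap('wrist','w6')
img,W=cloud('w6');z=W[...,2];x,y=W[...,0],W[...,1]
b=(z>.070)&(z<.09)&(x>.55)&(x<.68)&(y>.04)&(y<.14); q=W[b]
print(len(q),np.round(q.min(0),4),np.round(q.max(0),4))
"
```

```text
t 7.825 pos [0.5538 0.0139 0.1196] rot [179.96  -0.33  -3.72] F [ 0.1 -0.6  0.1] gap 0.0596
delta tool mm [ 72.4 -77.   90. ]
3276 [0.6151 0.0682 0.0701] [0.6495 0.1027 0.0828]
```

View pics/w6.png

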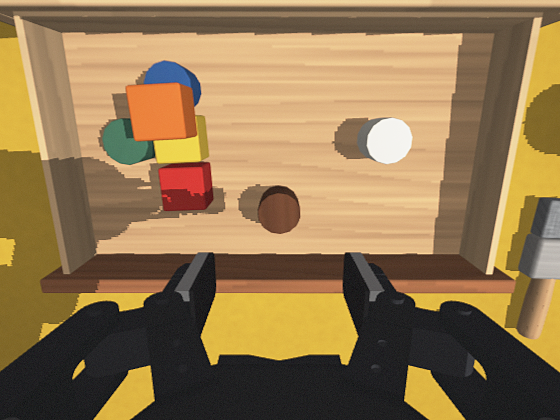

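Brown stands upright at (279,210), and orange is at (160,111), or world (0.632, 0.0855). Picking orange next.

Emit:
{"api": "arm_command", "payload": {"targets": [[0.4,36.5,-38,0,0],[0.4,36.5,-38,0,0],[0.4,0,0,0,0],[0.4,0,0,40,0],[0.4,0,0,30,0],[0.4,0,0,15,0],[0.4,0,0,0,0],[-0.8,0,0,0,0],[-0.8,0,0,0,0],[-0.8,0,0,0,0],[-0.8,0,0,0,0]]}}

```text
time_s: 9.25
tool_pos: [0.6309, 0.0852, 0.0332]
tcp_rot: [180.0, -0.1, -3.7]
force: [-0.1, -0.8, 6.5]
finger_gap: 0.0334
```

```bash
python3 -c "
from h import *
p=wd(-.045,-0.10); print(p); go(p[0],p[1],.0024)
"
```

```text
[ 0.54164057 -0.08548761]
t 9.25 pos [0.6309 0.0852 0.0332] rot [ 1.80e+02 -1.40e-01 -3.72e+00] F [-0.1 -0.8  6.5] gap 0.0334
delta tool mm [-78.  176.1  30.6]
```

Emit:
{"api": "arm_command", "payload": {"targets": [[-0.8,0,0,-30,0],[-0.8,0,0,-30,0],[-0.8,-19.5,44,0,0],[-0.8,-19.5,44,0,0],[-0.8,-19.5,44,0,0],[-0.8,-19.5,44,0,0],[-0.8,0,0,0,0],[-0.8,0,0,40,0],[-0.8,0,0,30,0],[-0.8,0,0,15,0],[-0.8,0,0,0,0]]}}

```text
time_s: 10.62
tool_pos: [0.5408, -0.0848, 0.0065]
tcp_rot: [-180.0, 0.1, -3.7]
force: [0.6, -1.8, -1.0]
finger_gap: 0.0335
```

```bash
python3 -c "
from h import *
p=wd(-.045,-0.10); print(p); go(p[0],p[1],.0024)
snap('side','s7')
"
```

```text
[ 0.54164057 -0.08548761]
t 10.625 pos [ 0.5408 -0.0848  0.0065] rot [-1.7998e+02  6.0000e-02 -3.6900e+00] F [ 0.6 -1.8 -1. ] gap 0.0335
delta tool mm [0.8 0.7 4.1]
```

View pics/s7.png

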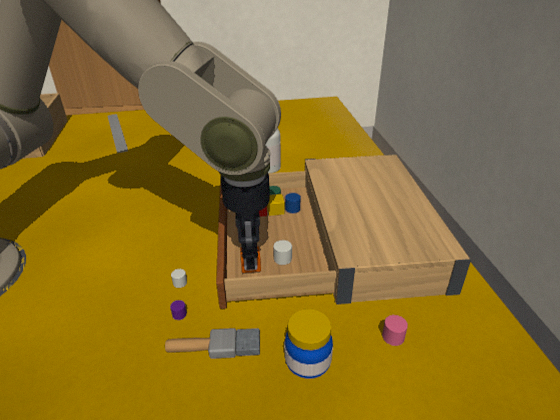

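Orange is held at (250,262), next to the white dowel and clear of it. Lowering and releasing.

Emit:
{"api": "arm_command", "payload": {"targets": [[-0.8,0.5,0.5,2.5,0],[-0.8,0,0,2,0],[-0.8,0,0,0,0],[0.2,0,0,0,0],[0.4,0,0,0,0],[0.4,0,0,0,0],[0.4,0,0,-25,0],[0.4,0,0,-50,0],[0.4,0,0,-40,0],[0.4,0,-50,0,0],[0.4,0,-50,0,0],[0.4,0,0,0,0]]}}

```text
time_s: 12.18
tool_pos: [0.5476, 0.0167, 0.1174]
tcp_rot: [-180.0, -0.0, -3.5]
force: [-0.4, -0.4, 0.7]
finger_gap: 0.0598
```

```bash
python3 -c "
from h import *
snap('wrist','w8'); snap('top','t8')
img,W=cloud('w8');z=W[...,2];x,y=W[...,0],W[...,1]
hsv=cv2.cvtColor(img,cv2.COLOR_BGR2HSV);H,S,V=[hsv[...,k].astype(int) for k in range(3)]
top=(z>.044)&(z<.053)&(x>.51)&(x<.685)&(y>-.145)&(y<.165)
n,l,st,c=cv2.connectedComponentsWithStats(top.astype(np.uint8))
for k in range(1,n):
    if st[k,4]<150: continue
    q=W[l==k]; m=(q.min(0)+q.max(0))/2; print(st[k,4],c[k].round(),np.round(m,4),'dr',np.round(dr(m),4),'size',np.round(np.ptp(q,axis=0),4),np.median(img[l==k],0))
go(.575,.085,.0)
"
```

```text
881 [416.   7.] [ 0.6804 -0.0811  0.0485] dr [ 0.0932 -0.0867] size [0.0091 0.1277 0.009 ] [ 67.  86. 103.]
2034 [169.  74.] [0.6504 0.086  0.0478] dr [0.0525 0.0782] size [0.0333 0.0336 0.0075] [160. 101.  62.]
2299 [177. 129.] [0.6136 0.0858 0.0476] dr [0.0157 0.0756] size [0.0342 0.0345 0.0071] [ 80. 216. 239.]
1809 [126. 131.] [0.6145 0.1231 0.0476] dr [0.0143 0.1129] size [0.0339 0.0337 0.0071] [101. 127.  81.]
1780 [394. 131.] [ 0.6022 -0.0699  0.0473] dr [ 0.0144 -0.0805] size [0.0336 0.0334 0.0065] [240. 244. 245.]
2042 [184. 179.] [0.5766 0.0866 0.0476] dr [-0.0213  0.074 ] size [0.0347 0.0348 0.0068] [ 55.  60. 218.]
1468 [281. 205.] [0.5524 0.0142 0.0473] dr [-0.0407  0.0002] size [0.0336 0.0332 0.0064] [ 53.5  75.  118. ]
1929 [411. 209.] [ 0.5425 -0.0853  0.0477] dr [-0.0442 -0.0998] size [0.0343 0.0346 0.0073] [ 66. 139. 240.]
436 [142. 262.] [0.5128 0.1278 0.0485] dr [-0.0875  0.111 ] size [0.0056 0.0743 0.009 ] [40. 55. 81.]
t 12.275 pos [0.5478 0.014  0.1173] rot [179.99  -0.    -3.67] F [-0.6  0.4 -0.2] gap 0.06
delta tool mm [ 22.6 -72.6 117.3]
```

View pics/w8.png

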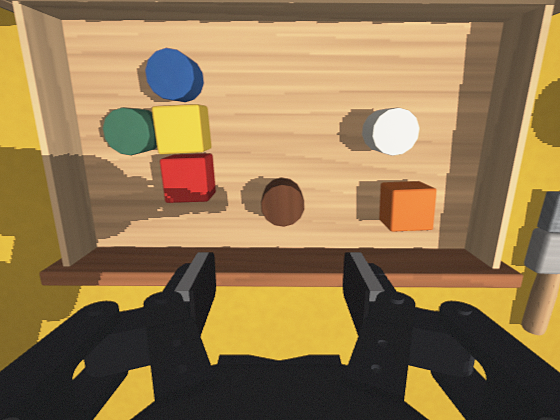

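The layer now has blue, yellow, green and red on the left, brown in the middle, and white and orange on the right, all with tops at 0.0475. Moving red to the middle.

Emit:
{"api": "arm_command", "payload": {"targets": [[0.4,12,-37,0,0],[0.4,12,-37,0,0],[0.4,0,0,0,0],[0.4,0,0,50,0],[0.4,0,0,40,0],[0.4,0,0,17,0],[0.4,0,0,7,0],[-0.8,0,0,0,0],[-0.8,0,0,0,0],[-0.8,0,0,0,0],[-0.8,0,0,0,0],[-0.8,0,0,0,0]]}}

```text
time_s: 13.78
tool_pos: [0.5775, 0.0861, 0.0047]
tcp_rot: [180.0, -0.1, -3.7]
force: [0.3, -0.5, 6.4]
finger_gap: 0.0333
```

```bash
python3 -c "
from h import *
p=wd(.03,-0.002); print(p); go(p[0],p[1],.003)
"
```

```text
[0.6228084 0.0074682]
t 13.775 pos [0.5775 0.0861 0.0047] rot [ 1.7999e+02 -1.5000e-01 -3.7100e+00] F [ 0.3 -0.5  6.4] gap 0.0333
delta tool mm [50.3 75.6  1.8]
```

Emit:
{"api": "arm_command", "payload": {"targets": [[-0.8,0,0,-30,0],[-0.8,0,0,-30,0],[-0.8,25,38,0,0],[-0.8,25,38,0,0],[-0.8,0,0,0,0],[-0.8,0,0,30,0],[-0.8,0,0,20,0],[-0.8,0,0,7,0],[-0.8,0,0,3,0],[-0.8,0,0,0,0]]}}

```text
time_s: 15.02
tool_pos: [0.6223, 0.0076, 0.0047]
tcp_rot: [-180.0, -0.1, -3.7]
force: [0.2, 1.4, 3.7]
finger_gap: 0.0334
```

Emit:
{"api": "arm_command", "payload": {"targets": [[0.2,0,0,0,0],[0.4,0,0,0,0],[0.4,0,0,0,0],[0.4,0,0,-25,0],[0.4,0,0,-50,0],[0.4,0,0,-40,0],[-1,-60,0,0,0],[-1,-60,0,0,0],[-1,-60,0,0,0],[-1,0,0,0,0],[-1,0,0,0,0]]}}

```text
time_s: 16.4
tool_pos: [0.4429, 0.0185, 0.1189]
tcp_rot: [180.0, -0.1, -3.7]
force: [0.4, 0.3, 0.6]
finger_gap: -0.0003
```

```bash
cat > chk.py <<'E'
from h import *
import sys
def chk(name,xo=0):
    img,W=cloud(name);z=W[...,2];x,y=W[...,0],W[...,1]
    D2=(W[...,:2]-C)@np.stack([D,E_],1)
    top=(z>.040)&(z<.1)&(abs(D2[...,0])<.088)&(abs(D2[...,1])<.158)
    n,l,st,c=cv2.connectedComponentsWithStats(top.astype(np.uint8))
    for k in range(1,n):
        if st[k,4]<60: continue
        q=W[l==k]; m=np.median(q,0); print(st[k,4],c[k].round(),'dr',np.round(dr(m),4),'zmax',round(np.percentile(q[:,2],98),4),'size',np.round(np.ptp(q,axis=0),4),np.median(img[l==k],0))
E
python3 -c "
from chk import *
snap('top','t9'); chk('t9'); i,_,_=snap('side','s9'); snap('wrist','w9');print('wrist');chk('w9')
p=wd(-.15,0); go(p[0],p[1],.01)
"
```

```text
131 [243. 186.] dr [0.0543 0.0787] zmax 0.0513 size [0.0318 0.032  0.0122] [97. 63. 44.]
165 [273. 198.] dr [ 0.0289 -0.0022] zmax 0.0519 size [0.0342 0.032  0.0126] [ 27.  40. 138.]
132 [229. 200.] dr [0.0149 0.1125] zmax 0.0515 size [0.0317 0.0319 0.0125] [58. 78. 51.]
168 [243. 200.] dr [0.0175 0.0758] zmax 0.052 size [0.0321 0.0322 0.0091] [ 10. 128. 156.]
128 [303. 205.] dr [ 0.0167 -0.0817] zmax 0.0518 size [0.0317 0.0315 0.0109] [146. 159. 163.]
130 [270. 224.] dr [-0.0395  0.0002] zmax 0.0525 size [0.0314 0.0315 0.0101] [33. 53. 79.]
169 [308. 228.] dr [-0.0422 -0.0994] zmax 0.051 size [0.0318 0.0338 0.0081] [ 16.  81. 157.]
126 [262. 242.] dr [-0.0874  0.023 ] zmax 0.0688 size [0.0195 0.2889 0.0299] [35. 59. 81.]
wrist
2076 [274.  56.] dr [-0.0397 -0.    ] zmax 0.0501 size [0.0333 0.0329 0.0109] [ 48.  68. 107.]
2834 [419.  61.] dr [-0.043  -0.0988] zmax 0.05 size [0.0346 0.0348 0.0109] [ 62. 127. 229.]
1471 [255. 128.] dr [-0.0871  0.0172] zmax 0.0675 size [0.0219 0.3145 0.0282] [45. 65. 98.]
t 16.55 pos [0.443  0.0186 0.1184] rot [ 1.7999e+02 -5.0000e-02 -3.7200e+00] F [-0.5 -0.5  0.1] gap -0.0002
delta tool mm [  0.   -2.5 108.4]
```

View pics/s9.png

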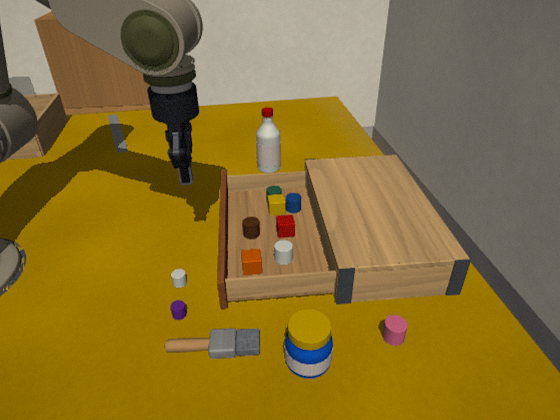

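View pics/w9.png

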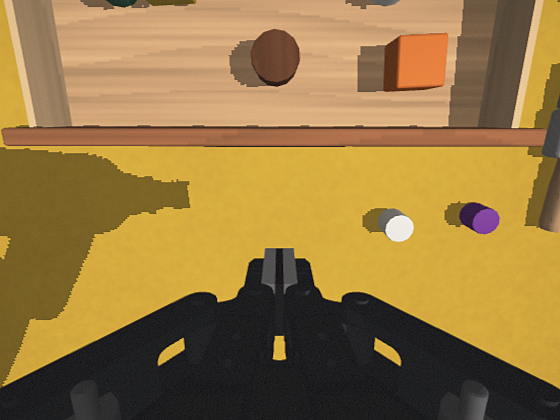

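```bash
python3 -c "
from h import *
i,W=cloud('s9')
print(proj('s9',r.get_obs()['tool_pos']))
for v in range(100,190,6): 
    u=int(172+ (v-100)*14/80); print(u,v,np.round(W[v,u],4),i[v,u])
m=(W[...,0]>.36)&(W[...,0]<.54)&(abs(W[...,1])<.12)&(W[...,2]>.1)&(W[...,2]<.24)
q=W[m]
for a in np.arange(.1,.24,.01):
    s=q[(q[:,2]>=a)&(q[:,2]<a+.01)]
    if len(s): print(round(a,2),len(s),s[:,0].min().round(3),s[:,0].max().round(3),s[:,1].min().round(3),s[:,1].max().round(3))
"
```

```text
(np.float64(187.75828091930532), np.float64(194.67945785436982))
172 100 [ 0.4452 -0.0143  0.3083] [32 27 25]
173 106 [ 0.4455 -0.0172  0.2999] [31 29 27]
174 112 [ 0.4456 -0.0179  0.2906] [29 34 35]
175 118 [ 0.4457 -0.0182  0.281 ] [32 28 32]
176 124 [ 0.4459 -0.0192  0.2716] [27 29 20]
177 130 [ 0.446  -0.0197  0.2618] [15  9 17]
178 136 [ 0.4465 -0.0241  0.2536] [56 51 52]
179 142 [ 0.4459 -0.0177  0.2404] [36 33 32]
180 148 [ 0.4449 -0.0064  0.2245] [29 31 28]
181 154 [ 0.4484 -0.0424  0.2312] [26 26 22]
182 160 [ 0.4473 -0.0301  0.2145] [11 17 12]
183 166 [ 0.4457 -0.0127  0.1943] [17 19 14]
184 172 [0.4437 0.0086 0.1713] [19 18 18]
185 178 [0.4434 0.0127 0.1569] [17 14 11]
186 184 [0.4434 0.0134 0.1442] [60 73 78]
0.14 30 0.433 0.455 0.008 0.016
0.15 62 0.433 0.455 0.004 0.025
0.16 69 0.433 0.455 0.004 0.025
0.17 62 0.433 0.455 0.004 0.016
0.18 22 0.435 0.458 -0.009 0.048
0.19 78 0.43 0.459 -0.02 0.045
0.2 65 0.43 0.461 -0.027 0.024
0.21 102 0.429 0.462 -0.034 0.032
0.22 129 0.426 0.462 -0.043 0.034
0.23 211 0.424 0.464 -0.044 0.078
```

The fingertips sit 24 mm above the reported TCP, and all seven offcuts are in one layer: 3 left, 2 middle, 2 right. Going down in front of the panel to push.

Emit:
{"api": "arm_command", "payload": {"targets": [[-1,0,-2.5,50,0],[-1,0,0,40,0],[-1,0,0,14,0],[-1,0,0,0,0],[-1,12,0,0,0],[-1,10,0,0,0],[-1,6,0,0,0],[-1,4,0,0,0],[-1,4,0,0,0],[-1,6,0,0,0],[-1,8,0,0,0]], "newtons": 60}}

```text
time_s: 17.92
tool_pos: [0.4919, 0.0181, 0.0142]
tcp_rot: [-180.0, 0.1, -3.7]
force: [-1.7, -1.0, 1.3]
finger_gap: 0.0001
```

```bash
python3 -c "
from h import *
p=wd(.071,0); go(p[0],p[1],.014); snap('side','s10')
"
```

```text
t 17.925 pos [0.4919 0.0181 0.0142] rot [-1.7999e+02  6.0000e-02 -3.7200e+00] F [-1.7 -1.   1.3] gap 0.0001
delta tool mm [1.723e+02 1.000e-01 0.000e+00]
```

View pics/s10.png

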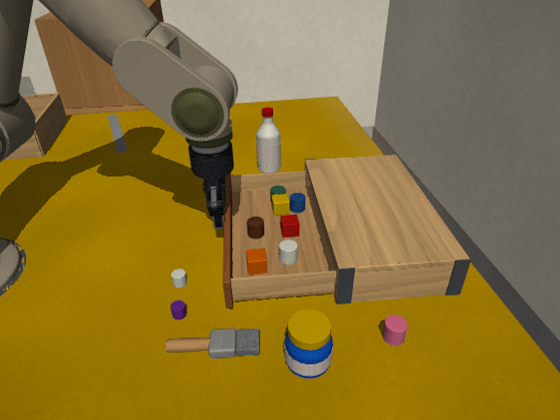

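Contact is made: the panel has moved to about column 228 and the offcuts ride along upright. Continuing.

Emit:
{"api": "arm_command", "payload": {"targets": [[-1,6,0,0,0],[-1,8,0,0,0],[-1,8,0,0,0],[-1,8,0,0,0],[-1,8,0,0,0],[-1,8,0,0,0],[-1,8,0,0,0],[-1,8,0,0,0],[-1,8,0,0,0],[-1,8,0,0,0],[-1,8,0,0,0],[-1,6,0,0,0]]}}

```text
time_s: 19.48
tool_pos: [0.5843, 0.0121, 0.0143]
tcp_rot: [-180.0, -0.0, -3.7]
force: [-2.9, -0.3, -0.1]
finger_gap: -0.0002
```

Emit:
{"api": "arm_command", "payload": {"targets": [[-1,6,0,0,0],[-1,8,0,0,0],[-1,8,0,0,0],[-1,8,0,0,0],[-1,8,0,0,0],[-1,8,0,0,0],[-1,6,0,0,0],[-1,4,0,0,0],[-1,0,0,0,0]]}}

```text
time_s: 20.6
tool_pos: [0.6402, 0.0086, 0.0144]
tcp_rot: [-180.0, -0.1, -3.7]
force: [0.1, -0.7, 1.3]
finger_gap: 0.0
```

```bash
python3 -c "
from h import *
p=wd(.071,0); go(p[0],p[1],.014); snap('side','s11')
"
```

```text
t 20.6 pos [0.6402 0.0086 0.0144] rot [-1.7999e+02 -7.0000e-02 -3.7200e+00] F [ 0.1 -0.7  1.3] gap 0.0
delta tool mm [23.7  0.2  0.5]
```

View pics/s11.png

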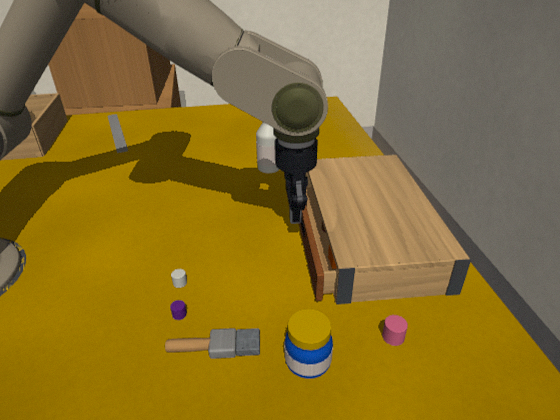

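Emit:
{"api": "arm_command", "payload": {"targets": [[-1,4,0,0,0],[-1,5,0,0,0],[-1,5,0,0,0],[-1,4,0,0,0],[-1,2,0,0,0],[-1,1,0,0,0],[-1,0,0,0,0]]}}

```text
time_s: 21.52
tool_pos: [0.6607, 0.0071, 0.0142]
tcp_rot: [180.0, -0.0, -3.7]
force: [-1.8, -0.0, -0.1]
finger_gap: -0.0002
```

Emit:
{"api": "arm_command", "payload": {"targets": [[-1,1,0,0,0],[-1,1,0,0,0],[-1,0,0,0,0]]}}

```text
time_s: 21.9
tool_pos: [0.6621, 0.007, 0.0142]
tcp_rot: [180.0, 0.1, -3.7]
force: [-4.5, -1.1, 1.3]
finger_gap: -0.0002
```

Emit:
{"api": "arm_command", "payload": {"targets": [[-1,1,0,0,0],[-1,0,0,0,0]]}}

```text
time_s: 22.15
tool_pos: [0.662, 0.007, 0.0143]
tcp_rot: [180.0, 0.2, -3.7]
force: [-11.8, 0.2, 5.9]
finger_gap: 0.0001
```

Emit:
{"api": "arm_command", "payload": {"targets": [[-1,1,0,0,0],[-1,0,0,0,0]]}}

```text
time_s: 22.4
tool_pos: [0.6619, 0.007, 0.0142]
tcp_rot: [180.0, 0.4, -3.7]
force: [-17.2, -1.3, 10.3]
finger_gap: -0.0001
```

Emit:
{"api": "arm_command", "payload": {"targets": [[-1,1,0,0,0],[-1,0,0,0,0]]}}

```text
time_s: 22.65
tool_pos: [0.6618, 0.007, 0.0143]
tcp_rot: [180.0, 0.6, -3.7]
force: [-24.3, -0.2, 13.3]
finger_gap: -0.0002
```

Emit:
{"api": "arm_command", "payload": {"targets": [[-1,-5,0,0,0],[-1,-20,0,0,0],[-1,-40,0,0,0],[-1,-55,0,0,0],[-1,0,0,-60,0],[-1,0,0,-60,0],[-1,-55,0,0,0],[-1,-55,0,0,0],[-1,0,0,0,0]]}}

```text
time_s: 23.78
tool_pos: [0.4335, 0.0223, 0.1343]
tcp_rot: [-180.0, 0.0, -3.7]
force: [0.7, -0.2, 0.8]
finger_gap: 0.0001
```

```bash
python3 -c "
from h import *
go(0.4,0,.1)
for c in ('side','top','wrist'):
    i,_,_=snap(c,c+'12')
i,W=cloud('top12')
DD=(W[...,:2]-C)@np.stack([D,E_],1); z=W[...,2]
i2,W2=cloud('side12')
D3=(W2[...,:2]-C)@np.stack([D,E_],1)
for yb in (-.16,-.12,-.08,-.04,0,.04,.08,.12,.16):
    out=[]
    for Dq,Wq in ((DD,W),(D3,W2)):
        a=(abs(Dq[...,1]-yb)<.01)&(Wq[...,2]>.04)&(Wq[...,2]<.062 if Wq is W2 else Wq[...,2]<.071)&(Dq[...,0]>.04)&(Dq[...,0]<.15)
        b=(abs(Dq[...,1]-yb)<.01)&(Wq[...,2]>.073)&(Dq[...,0]>.04)&(Dq[...,0]<.15)
        out+= [Dq[a][:,0].min().round(4) if a.any() else None, Dq[b][:,0].min().round(4) if b.any() else None]
    print(yb,out)
cv2.imwrite('pics/side12z.png',cv2.resize(i2[140:310,250:480],None,fx=3.4,fy=3.4,interpolation=cv2.INTER_CUBIC))
cv2.imwrite('pics/top12z.png',cv2.resize(i[75:285,120:400],None,fx=2.8,fy=2.8,interpolation=cv2.INTER_CUBIC))
"
```

```text
t 23.775 pos [0.4335 0.0223 0.1343] rot [-1.7999e+02  2.0000e-02 -3.7200e+00] F [ 0.7 -0.2  0.8] gap 0.0001
delta tool mm [-31.9  24.4  34.3]
-0.16 [np.float64(0.0808), np.float64(0.0927), np.float64(0.0804), np.float64(0.0924)]
-0.12 [np.float64(0.0809), np.float64(0.093), np.float64(0.0802), np.float64(0.0926)]
-0.08 [np.float64(0.0808), np.float64(0.0929), np.float64(0.0805), np.float64(0.0928)]
-0.04 [np.float64(0.0798), np.float64(0.0932), np.float64(0.0795), np.float64(0.0929)]
0 [np.float64(0.08), np.float64(0.093), np.float64(0.0795), np.float64(0.0925)]
0.04 [np.float64(0.0802), np.float64(0.0932), np.float64(0.0797), np.float64(0.0928)]
0.08 [np.float64(0.0813), np.float64(0.0936), np.float64(0.081), np.float64(0.0931)]
0.12 [np.float64(0.0815), np.float64(0.0941), np.float64(0.0809), np.float64(0.0933)]
0.16 [np.float64(0.0816), np.float64(0.0936), np.float64(0.0813), np.float64(0.0929)]
```

View pics/side12z.png

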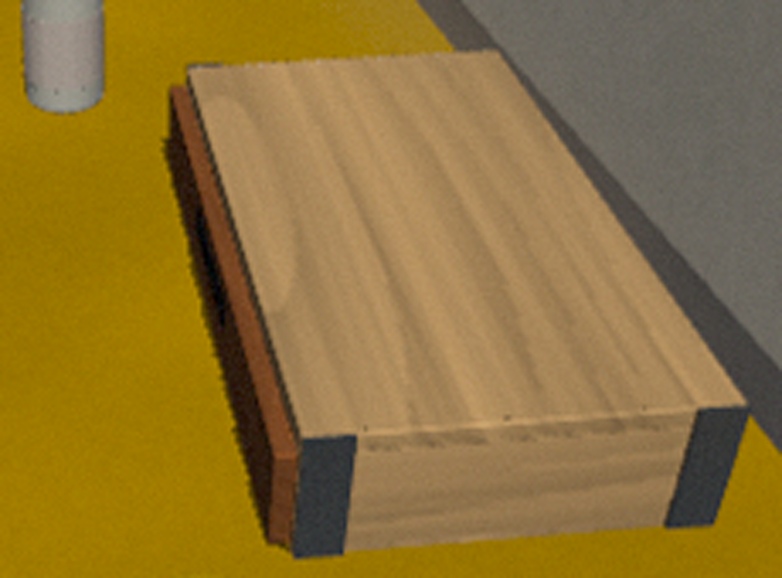

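View pics/top12z.png

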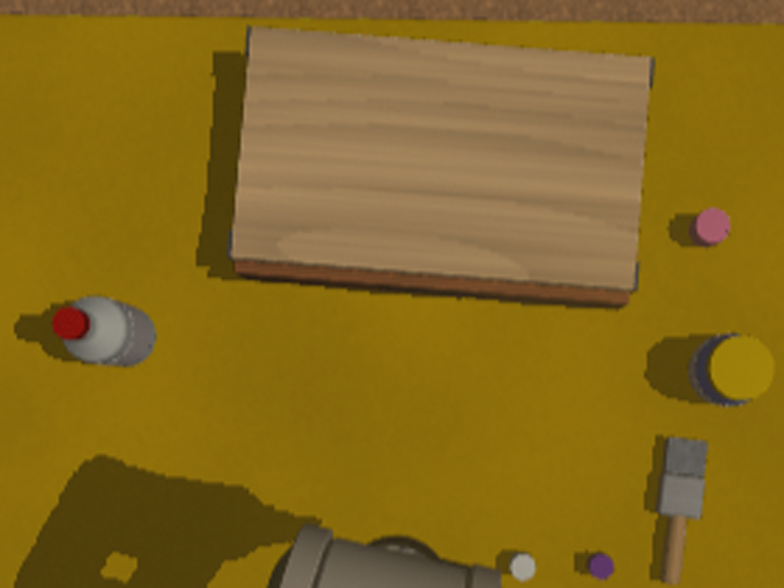

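The panel's outer face stands 12 mm in front of the chest plane along its whole width. That is exactly the panel thickness, so the drawer is fully home. Handing in.

```bash
python3 -c "
from h import *
print(r.finish_job(), r.get_obs()['time_s'])"
```

```text
the job is handed in; nothing more can be done
the job is handed in; nothing more can be done
```

The seven offcuts are spread in one layer over the drawer floor, the drawer is pushed fully home, and the job is handed in after about 24 s. I moved brown and red to the middle and orange to the right. White was already on the right, and green, yellow and blue stayed on the left, so the thirds hold 3, 2 and 2.

**Layer:** before closing, the top camera showed all seven as separate pieces with level tops, about 48–52 mm above the bench. The wrist camera saw only brown and orange in that last view and agreed with it.

**Drawer:** the front panel's outer face is about 12–13 mm ahead of the chest front along its whole width, which matches the panel's own thickness. The final push met a hard stop at about 24 N sideways and 13 N vertical. The offcuts cannot be seen inside the closed drawer; the last side view that showed them, early in the push, had all seven upright.

**Other things:** the glue bottle, paint pot, brush and look-alikes look undisturbed in the last pictures. I checked that by eye and did not measure it.

**What disagreed:** the fingertips sit about 24 mm higher than the reported tool point. Because of that, the first grasp closed just above the brown dowel; it moved nothing, and I corrected for it afterwards.

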